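# Open the shielded vial store by its hand lever and hold it open

### The job

Open the blue shielded vial store and keep it open, only by gentle pushes with the fingertips: nothing is to be grasped or lifted. The bead jar with the foil hood was left in front of it, in the way of the catch bar: first slide it over the worktop, standing upright, out of the bar's way, without the bar ever shoving it; then push the bar's free end out from the store until the bar is well clear of the steel foot on the lid's front. Last, press the red pad of the long lever down to its stop, so that the lever alone raises the heavy lid, and finish while still holding it down (the program ends holding, lid fully up); leave everything else standing as it is.

Things in the scene. Friction and masses are not known exactly. Their poses are not given: they have to be found in the camera images.
- store: blue thick-walled shielded vial store fixed to the bench: 150 deep (x) x 170 wide (y) x 113 mm high with lid, on a 190 x 190 x 6 mm foot plate. Origin: centre of its underside, on the worktop. Own axes: -x its front (faces the robot within 0.2 rad), +y its left, z up. Lid hinged at the rear top edge, lever along the right side, catch bar across the front, 88 mm in front of the origin.
- lid (a joint): heavy lid (about 1.9 kg, varies by a fifth), hinged at the rear; 0 shut, grows as its front rises; about 0.88 rad with the lever at its lower stop. No handle; falls shut when the lever is let go. An ear on its right side rests on the lever's short end. While the catch bar lies over the foot on its front it can rise only about 0.02 rad.
- lever (a joint): bent hand lever, pivot 22 mm in front of the store's origin, 112 mm to its right, 110 mm above the bench; 0 at rest with its long front arm sloping up, grows as the red pad is pressed down, stop at 0.66 rad. The pad moves on a circle of 165 mm radius about the pivot. Pressing takes 10 to 18 N at first, about 5 N at the stop; let go, it comes up again.
- lever_pad (a point): centre of the upper face of the red pad on the lever's long end (58 mm along the lever x 38 mm wide): at rest about 170 mm above the bench, 176 mm in front of the store's origin, 112 mm to its right; at the stop 63 mm above the bench. The pad's face tilts by 19 degrees, at rest away from the robot, at the stop towards it. The lever reaches 217 mm in front of the origin.
- catch (a joint): steel catch bar on an upright pivot on the store's front; at 0 (start, up to 0.03) it lies along the front to the store's left, over the lid's foot; grows as the free end swings out to the front, stop at 1.25 rad. It must be past 0.75 rad for the foot to pass. Moves with light friction (under 1 N at its end) and stays where it is left.
- catch_pivot (a point): top of the catch bar on its pivot axis: 88 mm in front of the store's origin, 20 mm to its right, 75 mm above the bench. The bar is 12 mm wide and 9 mm thick, its underside 66 mm above the bench, and reaches 150 mm from the pivot.
- catch_post (a point): top centre of the black upright finger post near the bar's free end, 138 mm from the pivot: 12 mm in diameter, its top 108 mm above the bench, the bar beneath it 66 to 75 mm above the bench. With the bar shut it stands 33 mm left of the store's left face, where fingers can get behind it.
- jar: glass jar with beads under a foil hood, 69 mm in diameter, 93 mm high, about 0.16 kg; origin at the centre of its underside. It stands loose in front of the left half of the store, its centre 73 to 100 mm in front of its face, within the bar's sweep. Push it low, below half its height, or it may tip.
- wash_bottle: squeeze bottle with red cap, 66 mm in diameter, 204 mm high, loose bystander to the left of the store; origin under its centre, 17 mm off the bottle's axis.
- beaker: glass beaker 69 mm in diameter, 79 mm high, loose bystander to the right of the store; origin at the centre of its underside.
- tube_rack: orange tube rack 62 x 200 x 114 mm, loose bystander to the right of the store; origin at the centre of its underside.
- foil_jar: foil-wrapped jar 72 mm in diameter, 80 mm high, loose bystander to the right; origin at the centre of its underside.
Mind the look-alikes: they are no part of the job. Leave any turquoise look-alike of the jar alone.

How it is judged:
By the outcome, as a careful person would: the job done as asked, in the order asked, and still so for the second after the job is handed in, while the arm keeps its last pose, push and grip.
It also fails if it takes over 72 s, if anything falls off the work surface, if the arm or the gripper's body presses on something with over 40 N, if the wrist force passes 120 N, or if a joint passes its speed limit or range.

### The arm

A 6-joint arm with a two-finger parallel gripper is mounted at the origin on a cart in front of the work surface, level with it; the furniture and walls round the work are solid. World frame = base frame: x ahead of the robot, y to its left, z up, the work surface at z = 0. Lengths are in m, angles in rad, forces in N, time in s.
With the tool pointing down it reaches from about 0.375 to 0.925 m from the base axis. Payload 5.7 kg.
Tool frame: the origin (TCP) lies midway between the tips of the shut fingers; the grasp point (between the pads) lies 19 mm behind it; z points along the fingers, y is the line along which they close (so a half turn about z gives the same grasp; the last joint's range is limited). The gripper opens to 88 mm and grips with 3 to 60 N. Pads are 20 mm wide; open, the fingers measure 115 mm over their backs; the gripper's body (75 mm by 178 mm) begins 61 mm behind the grasp point.
Start: joints at [-1.392, 0.359, 1.51, -0, 1.272, -0.115], TCP at [0.174, -0.574, 0.223] pointing down, gripper open.
Joint ranges: [-2.97, 2.97], [-1.01, 2.36], [0.21, 2.38], [-0.96, 4.11], [0.2, 2.71], [-2.98, 2.98]. Speed limits (rad/s): [2.39, 2.39, 3.14, 3.14, 3.14, 3.14].

### API

Orientations are given as a unit quaternion [x, y, z, w].
In Python, from bench import move_ptp, servo_line, goto_joints, move_gripper, sleep, inverse_kinematics, capture, PlanningError, close_job, spot_in, silhouettes, current_clock, current_joint_pos, current_qvel, current_joint_torque, current_position, current_orientation, current_force, current_torque, current_finger_gap, current_grip_force gives the robot as it stands. Calls block until the motion is done:
- move_ptp(position, orientation): joint-space move of the TCP to a pose.
- servo_line(position, orientation=None, rate=0.15, contact_N=None): straight line of the TCP; orientation=None keeps the orientation; rate is the mean speed in m/s. With contact_N (N) it stops when the force on the tool has changed by that much, and returns True; else False.
- goto_joints(angles): joint-space move.
- move_gripper(opening): finger opening in m; the grip force is fixed at half the most; returns when the fingers have stopped.
- sleep(seconds).
- inverse_kinematics(position, orientation): joint angles nearest the present ones, or None.
- capture(name): name is "side" or "top"; returns a dict with "image" (400x640x3 uint8, blue, green, red), "range_z" (400x640 float32, m along the optical axis (not along the pixel's ray), 0 where there is no reading), "intrinsics" (3x3 intrinsics, pixels), "R" (3x3) and "t" (3): a world point X has camera coordinates R X + t. Camera axes: x right, y down, z forward; pixel columns grow to the right and rows downward; lengths in m; the calibration is good to about 2 mm. A picture is of the moment at which its call begins.
A pose or a line that the arm cannot do raises PlanningError and nothing moves.
- close_job(): hands the job in; it is judged then, once.
Trained networks look in the newest picture that a camera, given by its name, has taken for a name from the list of things; names that differ only in an ending like _2 or _b are one class to them, and where a whole thing is asked for, a point or a joint stands for the part that bears it (a point fixed in the world has none). Each returns a list of dicts, best first, with "conf" (0 to 1); they miss things now and then, are a little off and sometimes report something else, mostly with a low value. They report only what shows in the picture. A call takes as long as a camera call. They do not tell look-alikes from the thing itself.
- spot_in(camera, query): "xy" ([column, row] in pixels, amid what is visible of it).
- silhouettes(camera, query): "region" (400x640 bool, what is visible of it) and "xy" ([column, row] in pixels, amid what is visible of it).
Readings, each from a call of its own:
- current_clock(): time.
- current_joint_pos(): joint angles.
- current_qvel(): joint speeds.
- current_joint_torque(): joint torques, N m.
- current_position(): TCP position.
- current_orientation(): TCP orientation.
- current_force(): force on the tool from outside, world axes, zero at the start.
- current_torque(): the same for the moment, N m.
- current_finger_gap(): finger opening in m.
- current_grip_force(): force on a finger pad.
Only numpy, scipy, OpenCV 4.12 (cv2) and the standard library are available. Lean on these libraries where they do the work, as an engineer would, in place of code of your own. Each camera call takes 0.05 s, during which the arm holds its last target. There are 200 camera calls.

## Working session

There is one attempt and no reset: what is moved stays moved. The work goes in short steps, each a Python script; the robot and the scene stay as the last script left them, time stands still between calls to the robot, and variables do not carry over. Pictures are saved under pics/ and viewed, at most 10 in all, crops included, and the job is handed in when it is done.

```bash
mkdir -p pics; ls; cat > h.py <<'E'
import numpy as np, cv2
from bench import *
def world(c,px,z=None):
    """pixel -> world by depth"""
    u,v=px; K=c["intrinsics"]; d=z if z is not None else c["range_z"][int(round(v)),int(round(u))]
    p=np.linalg.inv(K)@[u,v,1]*d
    return c["R"].T@(p-c["t"])
def cloud(c,mask):
    v,u=np.nonzero(mask&(c["range_z"]>0)); d=c["range_z"][v,u]
    p=(np.linalg.inv(c["intrinsics"])@np.vstack([u,v,np.ones_like(u)]))*d
    return (c["R"].T@(p-c["t"][:,None])).T
E
python3 - <<'E'
from h import *
for n in ("top","side"):
    c=capture(n); cv2.imwrite(f"pics/{n}0.png",c["image"])
    print(n,"cam at",(-c["R"].T@c["t"]).round(3))
    for q in "store lid lever_pad catch_pivot catch_post jar wash_bottle beaker tube_rack foil_jar".split():
        for s in silhouettes(n,q)[:3]:
            P=cloud(c,s["region"]); 
            if len(P): print(q,round(s["conf"],2),np.round(s["xy"]),"lo",np.percentile(P,3,axis=0).round(3),"hi",np.percentile(P,97,axis=0).round(3),"med",np.median(P,axis=0).round(3),len(P))
print(current_clock())
E
```

```text
pics
top cam at [0.415 0.098 1.293]
store 0.85 [264. 193.] lo [0.435 0.157 0.001] hi [0.697 0.357 0.169] med [0.593 0.251 0.112] 4276
lid 0.88 [261. 181.] lo [0.542 0.168 0.091] hi [0.69  0.351 0.118] med [0.619 0.267 0.112] 2872
lever_pad 0.74 [293. 231.] lo [0.409 0.156 0.001] hi [0.621 0.191 0.179] med [0.461 0.168 0.16 ] 495
catch_pivot 0.62 [265. 191.] lo [0.432 0.158 0.005] hi [0.691 0.353 0.17 ] med [0.593 0.249 0.112] 4107
catch_post 0.6 [236. 213.] lo [0.528 0.276 0.069] hi [0.541 0.397 0.107] med [0.534 0.344 0.075] 158
catch_post 0.26 [288. 236.] lo [0.409 0.157 0.099] hi [0.618 0.19  0.179] med [0.458 0.168 0.162] 451
jar 0.72 [323. 247.] lo [0.402 0.043 0.063] hi [0.458 0.101 0.095] med [0.43  0.073 0.089] 348
jar 0.63 [239. 238.] lo [0.421 0.299 0.002] hi [0.477 0.359 0.095] med [0.449 0.323 0.089] 407
wash_bottle 0.86 [199. 185.] lo [0.592 0.432 0.013] hi [0.649 0.478 0.195] med [0.616 0.448 0.121] 548
wash_bottle 0.17 [267. 191.] lo [0.432 0.157 0.003] hi [0.693 0.353 0.17 ] med [0.594 0.249 0.112] 4168
beaker 0.67 [364. 162.] lo [ 0.676 -0.1    0.001] hi [ 0.74  -0.0
[... 1135 characters left out ...]
.016] hi [0.463 0.108 0.094] med [0.445 0.088 0.083] 507
wash_bottle 0.63 [334. 262.] lo [0.439 0.16  0.003] hi [0.709 0.368 0.166] med [0.62  0.29  0.111] 6234
wash_bottle 0.6 [367. 327.] lo [ 0.601  0.42  -0.001] hi [0.659 0.5   0.197] med [0.641 0.476 0.12 ] 1064
tube_rack 0.65 [394. 255.] lo [ 0.428  0.305 -0.001] hi [0.484 0.365 0.093] med [0.465 0.342 0.081] 730
tube_rack 0.6 [253. 142.] lo [ 0.577 -0.345 -0.   ] hi [ 0.671 -0.152  0.111] med [ 0.628 -0.242  0.06 ] 1412
tube_rack 0.41 [260. 183.] lo [ 0.677 -0.093  0.019] hi [0.796 0.317 0.575] med [ 0.686 -0.075  0.06 ] 139
foil_jar 0.76 [280. 139.] lo [ 0.512 -0.236  0.011] hi [ 0.568 -0.183  0.081] med [ 0.54  -0.196  0.066] 425
1.1
```

```bash
python3 - <<'E'
import cv2
a=cv2.imread("pics/top0.png")[120:280,160:460]; b=cv2.imread("pics/side0.png")[100:360,200:500]
cv2.imwrite("pics/top0c.png",cv2.resize(a,(800,427),interpolation=3)); cv2.imwrite("pics/side0c.png",cv2.resize(b,(690,598),interpolation=3))
E
```

```text
(no output)
```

View pics/top0c.png

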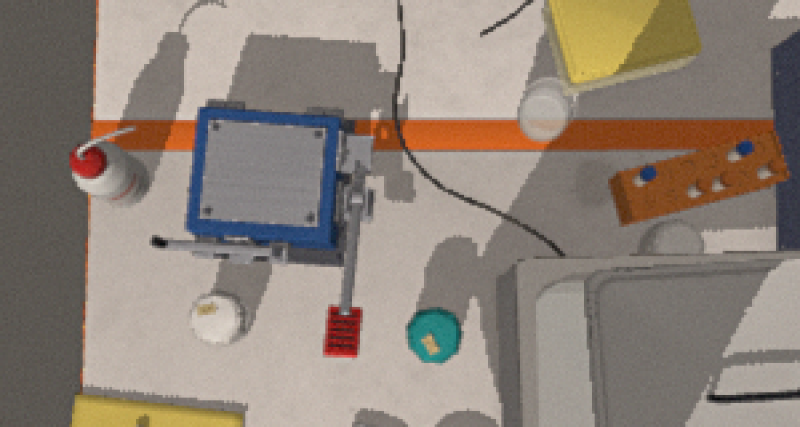

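View pics/side0c.png

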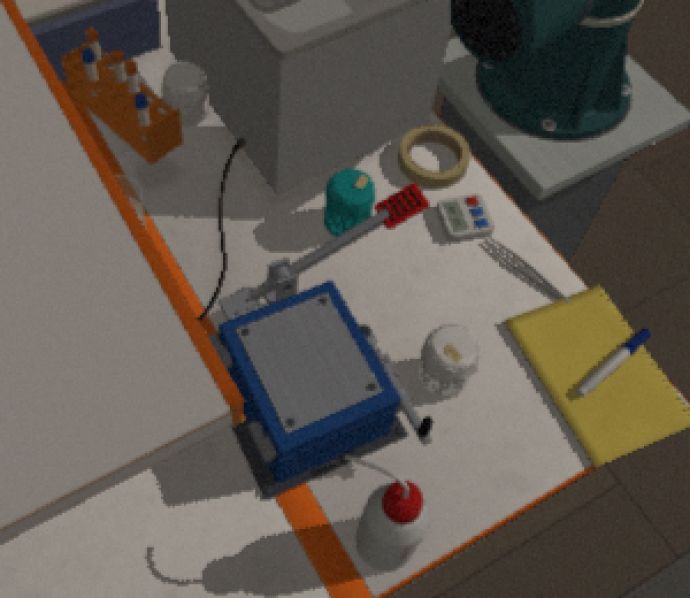

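View pics/side0.png

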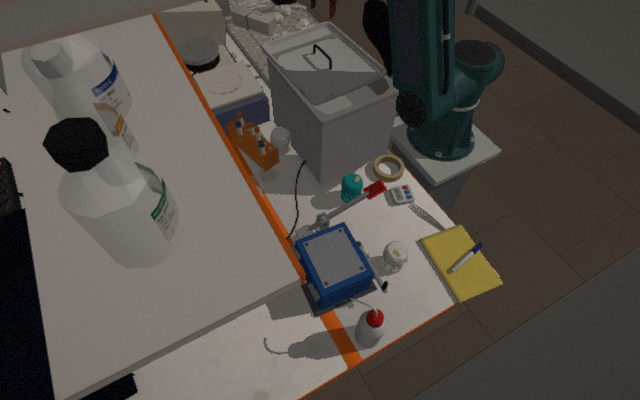

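The top view shows the blue store, with its lid at about (262,185). The catch bar lies shut with its black post at about (219,210), and the red pad is at (288,244).

There are two candidates for the jar:
- **White foil hood:** top (239,238), side (397,260). It stands in front of the store's left half, so it fits the description. The enlarged crops confirm it.
- **Turquoise:** top (323,247). This is the look-alike to the right of the lever, and I'll leave it alone.

A tall grey bin stands to the right and a shelf is overhead.

```bash
cat > geo.py <<'E'
from h import *
def measure():
    out={}
    for n in ("top","side"):
        c=capture(n); full=cloud(c,np.ones((400,640),bool)); o={"c":c,"full":full}
        s=silhouettes(n,"lid")
        if s:
            P=cloud(c,s[0]["region"]); P=P[(P[:,2]>.104)&(P[:,2]<.122)]
            o["lid"]=cv2.minAreaRect((P[:,:2]*1000).astype(np.float32)); o["lidz"]=np.median(P[:,2])
        for q in ("jar","wash_bottle"):
            for k in silhouettes(n,q)[:2]:
                P=cloud(c,k["region"]); T=P[P[:,2]>.082]
                if len(T)>30 and P[:,1].max()>.25 and len(P)<2500: o[q]=(cv2.minEnclosingCircle((T[:,:2]*1000).astype(np.float32)),np.percentile(P[:,2],97)); break
        hsv=cv2.cvtColor(c["image"],cv2.COLOR_BGR2HSV)
        red=((hsv[...,0]<8)|(hsv[...,0]>172))&(hsv[...,1]>150)&(hsv[...,2]>60)
        P=cloud(c,red); P=P[(abs(P[:,0]-.44)<.07)&(abs(P[:,1]-.17)<.06)&(P[:,2]>.03)]; o["pad"]=(P.mean(0).round(3),len(P))
        for k in silhouettes(n,"catch_post")[:1]:
            P=cloud(c,k["region"]); T=P[P[:,2]>.09]; o["post"]=(T.mean(0).round(3) if len(T) else None,P[(P[:,2]>.06)][:, :2].mean(0).round(3))
            B=P[(P[:,2]>.066)&(P[:,2]<.082)]; o["bar"]=cv2.fitLine((B[:,:2]).astype(np.float32),2,0,.01,.01).ravel().round(3)
        out[n]=o
    return out
E
python3 - <<'E'
from geo import *
m=measure()
for n,o in m.items(): print(n,{k:v for k,v in o.items() if k not in("c","full")})
F=m["top"]["full"]
b=F[(F[:,1]<.05)&(F[:,1]>-.6)&(F[:,0]>.1)&(F[:,0]<.55)&(F[:,2]>.13)]
print("bin",np.percentile(b,[1,50,99],axis=0).round(3).tolist(), b[:,2].max())
c=m["top"]["c"]
for px in [(193,200),(196,200),(199,200),(205,200),(192,240),(196,240),(200,240),(200,272),(215,272),(192,262),(240,275)]: print(px,world(c,px).round(3),end="; ")
S=m["side"]["full"]; s=S[(S[:,2]>.4)&(S[:,0]>.3)&(S[:,2]<.7)]; print("shelf",np.percentile(s,[0.5,50,99.5],axis=0).round(3).tolist())
for n in m:
    G=m[n]["full"]; near=G[(G[:,0]>.36)&(G[:,0]<.6)&(G[:,1]>.19)&(G[:,1]<.5)&(G[:,2]>.012)&(G[:,2]<.06)]
    h=np.unique((near[:,:2]/.03).astype(int),axis=0,return_counts=True)
print("clock",current_clock())
E
```

```text
top {'lid': ((614.9915771484375, 269.69757080078125), (177.4469451904297, 154.86898803710938), 85.21675109863281), 'lidz': np.float64(0.11301197707199513), 'jar': (((449.6333312988281, 328.5962829589844), 31.264007568359375), np.float64(0.09495435130645569)), 'wash_bottle': (((623.3202514648438, 462.2962646484375), 32.39967346191406), np.float64(0.17464100332088148)), 'pad': (array([0.43 , 0.173, 0.171]), 174), 'post': (array([0.538, 0.396, 0.105]), array([0.533, 0.334])), 'bar': array([0.071, 0.997, 0.533, 0.327], dtype=float32)}
side {'lid': ((617.1988525390625, 273.4999694824219), (177.89678955078125, 155.89340209960938), 85.39323425292969), 'lidz': np.float64(0.11268665545094328), 'jar': (((452.9439697265625, 333.762451171875), 30.569252014160156), np.float64(0.09314746148311792)), 'wash_bottle': (((634.4007568359375, 456.64752197265625), 46.23940658569336), np.float64(0.19761358143523722)), 'pad': (array([0.434, 0.179, 0.17 ]), 181), 'post': (array([0.543, 0.4  , 0.103]), array([0.539, 0.368])), 'bar': array([0.123, 0.992, 0.538, 0.36 ], dtype=float32)}
bin [[0.151, -0.558, 0.138], [0.271, -0.142, 0.348], [0.534, 0.039, 0.888]] 0.8951252714648711
(193, 200) [0.583 0.508 0.001]; (196, 200) [0.583 0.498 0.002]; (199, 200) [ 0.583  0.489 -0.002]; (205, 200) [0.583 0.468 0.001]; (192, 240) [ 0.448  0.507 -0.001]; (196, 240) [ 0.448  0.495 -0.006]; (200, 240) [ 0.448  0.48  -0.   ]; (200, 272) [0.343 0.475 0.004]; (215, 272) [0.343 0.424 0.011]; (192, 262) [ 0.375  0.505 -0.003]; (240, 275) [0.333 0.341 0.011]; shelf [[0.423, -0.194, 0.434], [0.918, 0.35, 0.572], [1.084, 0.662, 0.699]]
clock 1.6
```

```bash
python3 - <<'E'
from h import *
F=np.vstack([cloud(capture(n),np.ones((400,640),bool)) for n in("top","side")])
print("rows x .05.., cols y from .6 down to -.7 (max z cm)")
ys=np.arange(.6,-.75,-.08); print("      "+" ".join(f"{y:4.1f}" for y in ys))
for x in np.arange(.0,1.05,.07):
    r=[]
    for y in ys:
        m=(abs(F[:,0]-x)<.035)&(abs(F[:,1]-y)<.04); r.append(f"{np.percentile(F[m,2],98)*100:4.0f}" if m.sum()>5 else "  --")
    print(f"{x:5.2f}"," ".join(r))
print(current_orientation())
E
```

```text
rows x .05.., cols y from .6 down to -.7 (max z cm)
       0.6  0.5  0.4  0.4  0.3  0.2  0.1  0.0 -0.0 -0.1 -0.2 -0.3 -0.4 -0.4 -0.5 -0.6 -0.7
 0.00  -74  -74  -74  -74   --    0    8   35   35   --   --   --    7  -67  -64   --   --
 0.07  -74  -74  -74  -74  -40   -0   27   34   35    0   --   --   --  -23    3    3    7
 0.14  -74  -74  -74   --  -41    0   33   52   62    0   --   --    3    4   46    3   10
 0.21  -74    1    2    1    0    0   37   55   75   82   31   31   70   67   50   47   35
 0.28  -74    1    2    1    1    2    2   46   73   88   89   30   31   --    4   10   11
 0.35  -74    1    1    1    1    1    1    0   30   30   33   33   31   --    4    8   10
 0.42  -74    0    0    9    9   18   17   10   30   30   29   29   30   --    3    3    3
 0.49  -74    0    0    9    9   16    8    9   30   30   30   30   31   14   14   10    8
 0.56  -74    0   10   12   12   14   13    0    1    3    8    8   14   14   14   14   14
 0.63   --   16   20   12   12   12   11    1    0    7   11   11   14   14   14   14   14
 0.70   --    0    0   12   12   12    1    0    8    8    0    6   14   14   14   14   14
 0.77   --    0   58   58   58   58   58   58   58   58   58   58   58   58   58   56    8
 0.84   --    0   93   57   57   57   57   57   57   57   57   57   57   57   57   57    1
 0.91   --    0   94   76   76   77   73   58   57   57   57   59   57   57   57   57    0
 0.98   --    0   57   76   76   77   73   10   10   10    2    1    2    3    3    1    1
[ 9.89230317e-01  1.46367255e-01  6.26630023e-06 -7.69372488e-05]
```

View pics/top0.png

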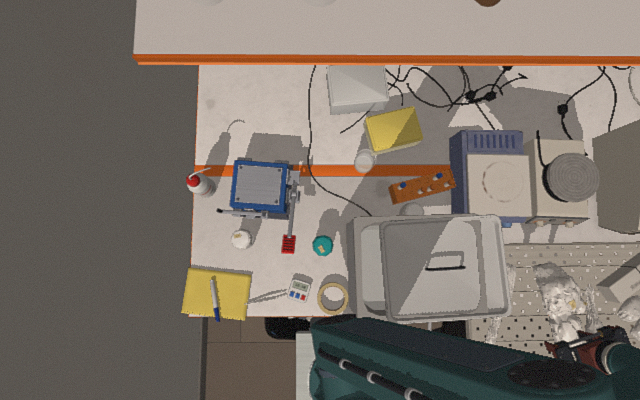

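The grey bin is 0.30–0.33 m high, spanning x 0.17–0.53 m and y −0.42 to 0 m. The shelf starts at x > 0.74 m. I'll lift to 0.48 m, cross above the bin, then push the jar.

```bash
cat >> h.py <<'E'
from scipy.spatial.transform import Rotation as Rot
def ori(z,y):
    z=np.array(z,float);z/=np.linalg.norm(z); y=np.array(y,float); y-=z*(y@z); y/=np.linalg.norm(y)
    return Rot.from_matrix(np.c_[np.cross(y,z),y,z]).as_quat()
def best(ps,z,y):
    """orientation (of the two half turns) reachable at all ps with least last-joint travel"""
    c=[]
    for s in(1,-1):
        q=ori(z,s*np.array(y)); J=[inverse_kinematics(p,q) for p in ps]
        if all(j is not None for j in J): c.append((max(abs(j[5]) for j in J),q))
    return min(c,key=lambda k:k[0])[1] if c else None
O=np.array([.616,.2715]); EX=np.array([.9966,-.082]); EY=np.array([.082,.9966])
S=lambda x,y,z:[*(O+x*EX+y*EY),z]
E
cat > a.py <<'E'
from h import *
t=.15; z=(0,np.sin(t),-np.cos(t)); P=[[.441,.277,.32],[.441,.277,.03],[.441,.302,.03],[.42,.403,.03],[.42,.385,.03],[.42,.37,.32]]
q=best(P,z,(1,0,0)); print(q, [np.round(inverse_kinematics(p,q),2) for p in P[:4:3]])
if q is None: raise SystemExit
p=current_position(); servo_line([*p[:2],.48],rate=.2)
print(np.round(inverse_kinematics([.42,.26,.48],q),2),np.round(current_joint_pos(),2))
move_ptp([.42,.26,.48],q); move_gripper(.04)
print(current_position(),current_clock())
print(servo_line(P[0],rate=.2), servo_line(P[1],rate=.12,contact_N=6), current_position(), current_force())
E
python3 a.py
```

```text
[ 0.70511898  0.70511898  0.0529833  -0.0529833 ] [array([0.32, 0.12, 1.6 , 0.15, 1.37, 0.3 ]), array([0.56, 0.53, 1.82, 0.19, 0.72, 0.42])]
[0.3  0.02 1.34 0.15 1.73 0.33] [-1.39  0.25  1.07 -0.    1.83 -0.12]
[0.41996561 0.26001551 0.47999941] 7.05
False False [0.44134618 0.2771347  0.03041827] [ 0.22003363  0.1782154  -0.21946925]
```

```bash
cat > b.py <<'E'
from geo import *
for p in ([.441,.302,.03],[.42,.403,.03]): print(servo_line(p,rate=.05,contact_N=8),current_position().round(3) if hasattr(current_position(),'round') else current_position(),np.round(current_force(),2))
servo_line([.42,.385,.03],rate=.08); servo_line([.42,.37,.34],rate=.2)
m=measure()
for n,o in m.items(): print(n,{k:o.get(k) for k in("jar","wash_bottle","post")}); cv2.imwrite(f"pics/{n}1.png",o["c"]["image"])
a=cv2.resize(m["side"]["c"]["image"][180:360,260:500],(640,480)); cv2.imwrite("pics/side1c.png",a); print(current_clock())
E
python3 b.py
```

```text
False [0.441 0.302 0.03 ] [-0.42 -0.49 -0.04]
False [0.42  0.403 0.03 ] [ 0.13 -0.23 -0.04]
top {'jar': None, 'wash_bottle': (((622.667236328125, 462.1935729980469), 32.241886138916016), np.float64(0.18395415405354235)), 'post': (array([0.537, 0.374, 0.103]), array([0.534, 0.338]))}
side {'jar': (((420.4447937011719, 439.6435546875), 31.601131439208984), np.float64(0.093284427430601)), 'wash_bottle': (((634.6575317382812, 459.5151062011719), 43.3231315612793), np.float64(0.19807829886929018)), 'post': (array([0.543, 0.4  , 0.103]), array([0.54 , 0.373]))}
16.0167
```

View pics/side1c.png

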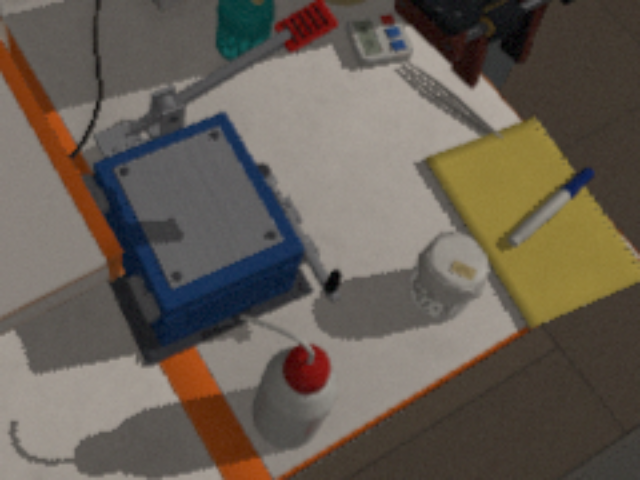

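The white jar now stands upright at about (0.419, 0.438), at crop pixel (448,270), some 0.21 m from the bar's pivot and so outside its sweep. Next I'll swing the bar.

```bash
cat > c.py <<'E'
from geo import *
piv=O-.088*EX-.02*EY; post0=np.array([.539,.398]); r=.138
d=np.array([.75,-.66]); d/=np.linalg.norm(d); n=np.array([-d[1],d[0]])
def finger(a,gap=0):
    w=-EX*np.cos(a)-EY*np.sin(a)      # direction of travel of the post
    pc=piv+r*(EY*np.cos(a)-EX*np.sin(a))
    if a==0: pc=post0
    return [*(pc-w*(.006+.0135*abs(w@d)+.010*abs(w@n)+gap)),.084]
A=np.r_[np.arange(.15,1.1,.15),1.12]; pts=[finger(0,.012)]+[finger(a) for a in A]; pts.append(finger(1.12,.012))
up=lambda p,z=.34:[*p[:2],z]
q=best(pts+[up(pts[0]),up(pts[-1])],(0,0,-1),[*d,0]); print(q,np.round(pts,3).tolist())
if q is None: raise SystemExit
move_gripper(0); move_ptp(up(pts[0]),q); print(np.round(inverse_kinematics(pts[0],q),2))
if servo_line(pts[0],rate=.15,contact_N=6): print("touched",current_position(),current_force()); raise SystemExit
print(current_force(),current_clock())
for p in pts[1:-1]:
    k=servo_line(p,rate=.06,contact_N=8); print(k,np.round(current_force(),1))
    if k: raise SystemExit
servo_line(pts[-1],rate=.05); servo_line(up(pts[-1]),rate=.2)
m=measure()
for k,o in m.items(): print(k,{k:o.get(k) for k in("jar","wash_bottle","post","bar","pad")})
cv2.imwrite("pics/side2c.png",cv2.resize(m["side"]["c"]["image"][160:360,260:500],(640,533))); print(current_clock())
E
python3 c.py
```

```text
[0.91121564 0.41192967 0.         0.        ] [[0.574, 0.395, 0.084], [0.54, 0.398, 0.084], [0.518, 0.398, 0.084], [0.497, 0.395, 0.084], [0.476, 0.389, 0.084], [0.456, 0.378, 0.084], [0.437, 0.365, 0.084], [0.423, 0.351, 0.084], [0.417, 0.345, 0.084], [0.423, 0.355, 0.084]]
[ 0.5   0.63  1.42 -0.    1.1   1.23]
[-0.29351928  0.64443128  0.58582425] 19.35
False [ 0.1  0.1 -0.3]
False [-0.2 -0.5  0.5]
False [-0.5  0.3  0.1]
False [ 1.  -0.3 -0.2]
False [0.8 0.6 0.1]
False [ 0.7 -0.5 -0.1]
False [-0.6 -0.2  1.1]
False [ 1.2  0.2 -0.1]
top {'jar': None, 'wash_bottle': (((624.3109130859375, 459.2564697265625), 35.15349197387695), np.float64(0.1967586225647232)), 'post': (array([0.407, 0.323, 0.105]), array([0.46 , 0.296])), 'bar': array([ 0.876, -0.482,  0.467,  0.293], dtype=float32), 'pad': (array([0.43 , 0.173, 0.171]), 172)}
side {'jar': (((421.9929504394531, 440.1501770019531), 31.01412010192871), np.float64(0.09342859158840111)), 'wash_bottle': (((636.3299560546875, 453.144775390625), 49.7508659362793), np.float64(0.19772275675407375)), 'post': (array([0.411, 0.33 , 0.102]), array([0.458, 0.305])), 'bar': array([ 0.876, -0.482,  0.465,  0.301], dtype=float32), 'pad': (array([0.434, 0.179, 0.17 ]), 197)}
25.7583
```

```bash
cat > d.py <<'E'
from geo import *
def pad(phi,dz=0):
    x,y=np.array([.432,.176])+ (.165*np.cos(.372)-.165*np.cos(phi))*EX
    return [x,y,.110+.165*np.sin(phi)+.165*0+dz]
lift=.003
up=[*pad(.372)[:2],.34]; pre=pad(.372,.025)
P=[pad(f,lift) for f in np.linspace(.372,-.289,9)]
q=best([up,pre]+P+[pad(-.289,-.01)],(0,0,-1),EY.tolist()+[0]); print(q)
if q is None: raise SystemExit
move_ptp(up,q); servo_line(pre,rate=.2)
print(servo_line(pad(.372,-.004),rate=.04,contact_N=4),np.round(current_position(),4),np.round(current_force(),1))
for p in P[1:]:
    k=servo_line(p,rate=.05,contact_N=30); print(k,np.round(current_position(),3),np.round(current_force(),1))
    if k: break
m=measure()
for k,o in m.items(): print(k,{k:o.get(k) for k in("jar","post","pad")})
for n in m: cv2.imwrite(f"pics/{n}3c.png",cv2.resize(m[n]["c"]["image"][140:340,180:480],(750,500)))
print(current_clock())
E
python3 d.py
```

```text
[0.04103589 0.99915767 0.         0.        ]
True [0.4317 0.1761 0.1729] [-1.   0.8  9.2]
False [0.428 0.176 0.16 ] [-2.8 -0.4 11.1]
False [0.424 0.177 0.147] [-2.7 -1.2 11. ]
False [0.422 0.177 0.134] [-2.5 -0.3 11.4]
False [0.42  0.177 0.12 ] [-2.6  0.1  9.5]
False [0.42  0.177 0.106] [-2.8  0.2  7.1]
False [0.421 0.177 0.092] [-2.4 -0.3  4.9]
False [0.424 0.177 0.079] [-3.2  1.1  1.5]
False [0.428 0.176 0.066] [-2.4  0.   1.2]
top {'jar': (((418.167236328125, 435.0374755859375), 31.002357482910156), np.float64(0.09509477219332213)), 'post': (array([0.407, 0.325, 0.105]), array([0.456, 0.298])), 'pad': (array([nan, nan, nan]), 0)}
side {'jar': (((421.3366394042969, 439.1924743652344), 30.834104537963867), np.float64(0.09341320357994179)), 'post': (array([0.431, 0.329, 0.115]), array([0.458, 0.306])), 'pad': (array([0.439, 0.185, 0.066]), 77)}
33.2667geo.py:16: RuntimeWarning: Mean of empty slice.
  P=cloud(c,red); P=P[(abs(P[:,0]-.44)<.07)&(abs(P[:,1]-.17)<.06)&(P[:,2]>.03)]; o["pad"]=(P.mean(0).round(3),len(P))
  ret = um.true_divide(
```

View pics/side3c.png

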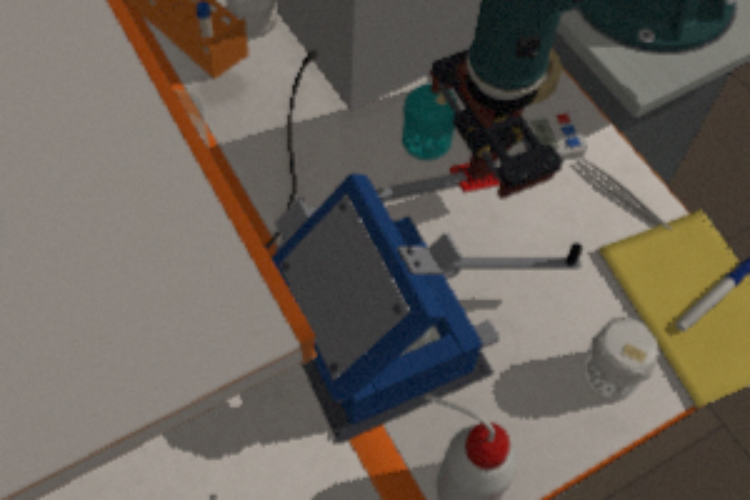

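The lid is up at crop (345,270), the bar is swung out with its post at (573,253), and the jar is standing at (620,355). Next I'll press the last few millimetres firmly onto the stop.

```bash
python3 - <<'E'
from geo import *
p=np.array(current_position()); sleep(.3); print(np.round(current_force(),1))
for k in range(12):
    p[2]-=.001; servo_line(p.tolist(),rate=.01); f=current_force(); print(np.round(p[2],4),np.round(f,1))
    if f[2]>16: break
sleep(1.); print(np.round(current_position(),4),np.round(current_force(),1))
c=capture("side"); s=silhouettes("side","lid"); P=cloud(c,s[0]["region"]); 
v=np.linalg.svd(P-np.median(P,0),full_matrices=False)[2][2]; print("lid tilt",np.arccos(abs(v[2])))
cv2.imwrite("pics/side4c.png",cv2.resize(c["image"][140:340,220:440],(660,600))); print(current_clock())
E
```

```text
[-1.8 -0.9  0.9]
0.0651 [-3.  -0.9  8.6]
0.0641 [-4.5 -2.4 16.1]
[0.4282 0.1764 0.0651] [-4.4 -1.5 15.9]
lid tilt 1.2565541246907423
35.1667
```

```bash
python3 - <<'E'
from geo import *
for n in("side","top"):
    c=capture(n); s=silhouettes(n,"lid")
    if not s: continue
    P=cloud(c,s[0]["region"]); rng=np.random.default_rng(0); b=(0,)
    for _ in range(500):
        a=P[rng.choice(len(P),3,False)]; v=np.cross(a[1]-a[0],a[2]-a[0]); l=np.linalg.norm(v)
        if l<1e-6: continue
        v/=l; k=(abs((P-a[0])@v)<.004).sum()
        if k>b[0]: b=(k,v,np.arccos(abs(v[2])))
    print(n,b,len(P),P[:,2].max())
print(np.round(current_force(),1),np.round(current_position(),4))
E
```

```text
side (np.int64(2876), array([-0.75294554,  0.05552758, -0.655736  ]), np.float64(0.855639268131889)) 3816 0.5760308232034391
top (np.int64(1337), array([ 0.76006322, -0.04615326,  0.64820813]), np.float64(0.8655674438828631)) 2006 0.22653446278042094
[-4.5 -2.4 17.1] [0.4282 0.1764 0.0651]
```

View pics/side4c.png

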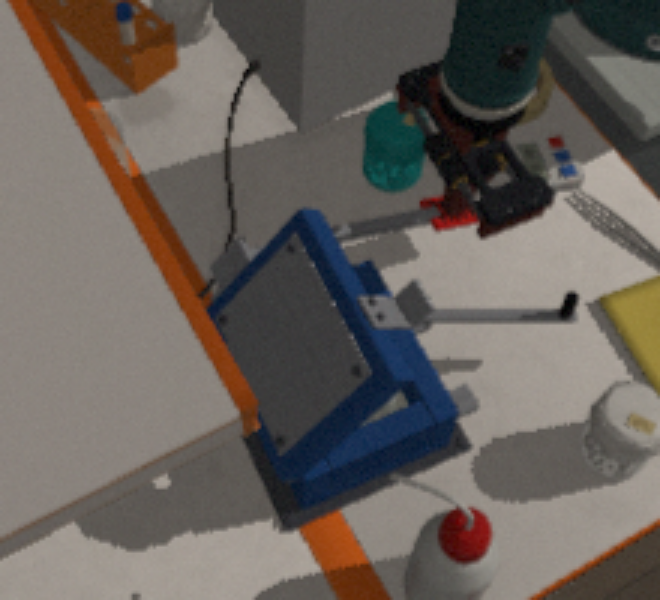

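The lid is at 0.86 rad in both views, against about 0.88 expected. The push is 16–17 N where the lever alone needs about 5 N, so it is on its stop. The bar, jar and bottle stand as they should, so I'm handing in.

```bash
python3 -c "
from bench import *
print(close_job())"
```

```text
the job is handed in; nothing more can be done
None
```

The job is handed in: the jar was slid clear upright, the catch bar swung out to about 1.1 rad, and the arm holds the red pad on its stop with the lid fully up (about 0.86 rad measured), at about 35 s of the 72 s allowed.

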